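Put three espresso capsules away in the capsule drawer

ROBOT

A 6-joint arm with a two-finger parallel gripper is mounted at the origin on the work surface. World frame = base frame: x ahead of the robot, y to its left, z up, the work surface at z = 0. Lengths are in m, angles in rad, forces in N, time in s.
With the tool pointing down it reaches from about 0.2 to 0.875 m from the base axis. Payload 3.4 kg.
Tool frame: the origin (TCP) lies between the finger pads; the fingertips stand 14 mm ahead of it and the grasp point (between the pads) lies 5 mm behind it; z points along the fingers, y is the line along which they close (so a half turn about z gives the same grasp; the last joint's range is limited). The gripper opens to 94 mm and grips with 3 to 60 N. Pads are 16 mm wide; open, the fingers measure 119 mm over their backs; the gripper's body (75 mm by 177 mm) begins 78 mm behind the grasp point.
Start: joints at [1.007, 0.276, 1.505, -0, 1.361, -0.121], TCP at [0.246, 0.52, 0.219] pointing down, gripper open.
Joint ranges: [-2.89, 2.89], [-0.75, 2.08], [0.22, 2.7], [-1.18, 4.32], [0.11, 2.71], [-2.7, 2.7]. Speed limits (rad/s): [2.57, 2.57, 3.14, 3.14, 3.14, 3.14].

INTERFACE

Orientations are given as a unit quaternion [x, y, z, w].
In Python, from bench import sensors, viewer, workorder gives the robot as it stands.
- The arm moves only by the tool move_arm, never from a script. Its argument "series" is a list of rows, each a list of 7 numbers: the shift along the world's x, y, z in units of 30 mm (1.0 is 30 mm), then the turn, a rotation vector about the world's x, y, z in units of 10 degrees (1.0 is 10 degrees), then the opening, from 0 (shut) to 1 (fully open). A call has 1 to 10 rows; each row shifts and turns the commanded pose from where the row before left it; what a row does not reach is not made up. A row lasts 1/8 s, in which the tool goes at most 62.5 mm and 10.7 degrees, less where a joint would pass 70% of its speed; a pose out of reach is approached as far as the arm can. A call is refused whole if a number of a shift passes 1 or a number of a turn 1, either way. A call with a gripper value outside its range is refused whole. The fingers move at their own pace and stop on an object; "squeeze" is the grip in N (left out, the last holds). Time passes only in rows, so rows that do not move let the fingers close. It gives the time, the measured TCP pose, the force, the opening and the grip force at its end, in the units of the state.
- sensors.get_state(): the state, without advancing time (a new reading comes with each control period).
- viewer.read_camera(name): name is "scene" or "top"; returns a dict with "img" (420x560x3 uint8, red, green, blue), "fx", "fy", "cx", "cy" (pixels), "T" (4x4, takes a point from camera to world coordinates). Camera axes: x right, y up, looking along -z (the intrinsics and any distortion apply to the point x, -y, -z); pixel columns grow to the right and rows downward; lengths in m; the calibration is good to about 2 mm. A picture is of the moment at which its call begins. There is no depth.
- workorder.sign_off(): hands the job in; it is judged then, once.
Trained networks look in a picture, given as the dict that the camera call returned (one of the last four; its "shot" number tells which), for a name from the list of things; names that differ only in an ending like _2 or _b are one class to them, and where a whole thing is asked for, a point or a joint stands for the part that bears it (a point fixed in the world has none). Each returns a list of dicts, best first, with "conf" (0 to 1); they miss things now and then, are a little off and sometimes report something else, mostly with a low value. They report only what shows in the picture. A call takes as long as a camera call. They do not tell look-alikes from the thing itself.
- viewer.look_for(thing, picture): "position" ([x, y, z] in m, in the coordinates of the camera as it stood for that picture, good to about 4 mm: the middle of the surface that is visible of it).
The state is a dict: "t": time; "qpos": joint angles; "dq": joint speeds; "tau": joint torques, N m; "position": TCP position; "tool_rot": TCP orientation; "force": force on the tool from outside, world axes, zero at the start; "ft_torque": the same for the moment, N m; "gripper_width": finger opening in m; "finger_force": force on a finger pad.
Only numpy, scipy, OpenCV 4.12 (cv2) and the standard library are available. Lean on these libraries where they do the work, as an engineer would, in place of code of your own. Each camera call takes 0.05 s, during which the arm holds its last target. There are 200 camera calls.

TASK

Pull the capsule drawer well open, stand three of the five small espresso capsules upright, rim down, in its empty left-hand bay, and push the drawer fully home again. Leave the other two small capsules standing on the counter for this morning's coffee, and leave the large capsules and everything else where they are.

Things in the scene. Friction and masses are not known exactly. Their poses are not given: they have to be found in the camera images.
- cabinet: low fixed bamboo unit, 270 mm deep (x), 240 wide (y), top face 92 mm above the counter; a thin rail, 18 mm higher, edges the top from 95 mm behind the front; a cup stands on it. Origin: centre of its underside; x from front to back, y to the left as the robot sees it, z up. Its one drawer slides out along its own -x, towards the robot
- drawer (a joint): how far the drawer is out, in m: 0 = fully home, front flush with the edge of the top; 0.17 = out to its stop. It starts home or a little ajar (up to 0.015). The slide has about 1.5 N of friction and no spring; the drawer stays where it is left
- drawer_handle (a point): centre of the drawer's bar handle (moves with it; axes as the cabinet's): steel, 10 mm thick, 138 mm long along y, 56 mm above the counter, on the cabinet's mid line, centre 35 mm before the drawer front: a 30 mm gap behind, open above and below, between 8 mm posts 55 mm either side of the centre. The front is 15 mm thick, 234 wide, upper edge 79 mm above the counter
- bay (a point): centre of the floor of the drawer's empty left bay (moves with it; axes as the cabinet's), 23 mm above the counter. Bay 224 mm long in x, 111 wide in y; side wall 44 and divider 40 mm above its floor. Its front wall lies 112 mm to the -x side, 21 mm behind the drawer's front face; with the drawer home all of it is under the top. The right bay is full of large capsules
- capsule0: small bare-aluminium espresso capsule, standing rim down like a blunt cone: rim disc 37 mm across, 2 mm thick, at the bottom; the body tapers from 30 mm across (3 mm up) to 27 mm (19 mm up), then rounds in to a 12 mm top; 29 mm tall, 10 to 18 g. Origin at the centre of the rim's underside, z up through the body. One of five alike; any may be used
- capsule1: small bare-aluminium espresso capsule, standing rim down like a blunt cone: rim disc 37 mm across, 2 mm thick, at the bottom; the body tapers from 30 mm across (3 mm up) to 27 mm (19 mm up), then rounds in to a 12 mm top; 29 mm tall, 10 to 18 g. Origin at the centre of the rim's underside, z up through the body. One of five alike; any may be used
- capsule2: small bare-aluminium espresso capsule, standing rim down like a blunt cone: rim disc 37 mm across, 2 mm thick, at the bottom; the body tapers from 30 mm across (3 mm up) to 27 mm (19 mm up), then rounds in to a 12 mm top; 29 mm tall, 10 to 18 g. Origin at the centre of the rim's underside, z up through the body. One of five alike; any may be used
- capsule3: small bare-aluminium espresso capsule, standing rim down like a blunt cone: rim disc 37 mm across, 2 mm thick, at the bottom; the body tapers from 30 mm across (3 mm up) to 27 mm (19 mm up), then rounds in to a 12 mm top; 29 mm tall, 10 to 18 g. Origin at the centre of the rim's underside, z up through the body. One of five alike; any may be used
- capsule4: small bare-aluminium espresso capsule, standing rim down like a blunt cone: rim disc 37 mm across, 2 mm thick, at the bottom; the body tapers from 30 mm across (3 mm up) to 27 mm (19 mm up), then rounds in to a 12 mm top; 29 mm tall, 10 to 18 g. Origin at the centre of the rim's underside, z up through the body. One of five alike; any may be used
- big0: large bare-aluminium coffee capsule, same look but bigger: rim 60 mm across, 40 mm tall, standing rim down on the counter; origin at the centre of its underside. A bystander
- big1: large bare-aluminium coffee capsule, same look but bigger: rim 60 mm across, 40 mm tall, standing rim down on the counter; origin at the centre of its underside. A bystander
- cup: white espresso cup, 62 mm across, 56 mm tall, upright on the counter among the capsules; origin at the centre of its underside. A bystander
- top_cup: white espresso cup, 62 mm across, 56 mm tall, upright on top of the drawer unit; origin at the centre of its underside. A bystander
- salt: salt shaker, glass with a steel cap, 42 mm across, 94 mm tall; origin at the centre of its underside. A bystander
- pepper: pepper shaker, glass with a steel cap, 42 mm across, 94 mm tall; origin at the centre of its underside. A bystander
- sugar: glass sugar jar with a wooden lid, 72 mm across, 85 mm tall; origin at the centre of its underside. A bystander
- spoon: steel spoon, 140 mm long along its x axis, lying on the counter; origin under its middle. A bystander
Things that resemble listed ones, but are neither listed nor needed, are in the scene too. Leave any purple look-alike of the capsule4 alone.

How it is judged:
By the outcome, as a careful person would: the job done as asked, in the order asked, and still so for the second after the job is handed in, with the robot touching nothing.
It also fails if it takes over 72 s, if anything falls off the work surface, if the arm or the gripper's body presses on something with over 40 N, if the wrist force passes 120 N, or if a joint passes its speed limit or range.

## Working session

There is one attempt and no reset: what is moved stays moved. The work goes in short steps, Python scripts to look and compute and a tool call to move; the robot and the scene stay as the last step left them, time stands still between calls to the robot, and variables do not carry over. Pictures are saved under pics/ and viewed, at most 10 in all, crops included, and the job is handed in when it is done.

Besides the shell and the picture viewer there is one more tool, called after ">>>" as name([rows], argument=value, ...), one row to a line, values as JSON. move_arm: Moves the arm, as the interface text tells. Its arguments: {"type":"object","properties":{"series":{"type":"array"},"squeeze":{"type":"number"}},"required":["series"]}

```bash
mkdir -p pics
cat > h.py <<'E'
import numpy as np, cv2
from bench import sensors, viewer, workorder
def w(pic,p): return (np.array(pic["T"])@np.r_[p,1])[:3]
def save(pic,n): cv2.imwrite(f"pics/{n}.png",cv2.cvtColor(pic["img"],cv2.COLOR_RGB2BGR))
def ray(pic,u,v,z):
    d=np.array([(u-pic["cx"])/pic["fx"],-(v-pic["cy"])/pic["fy"],-1.])
    T=np.array(pic["T"]);d=T[:3,:3]@d;o=T[:3,3]
    return o+d*(z-o[2])/d[2]
def pix(pic,P):
    T=np.array(pic["T"]);c=np.linalg.inv(T)@np.r_[P,1]
    return np.array([pic["cx"]+pic["fx"]*c[0]/-c[2],pic["cy"]-pic["fy"]*c[1]/-c[2]])
E
python3 - <<'E'
from h import *
np.set_printoptions(precision=3,suppress=True)
for n in("top","scene"):
    p=viewer.read_camera(n);save(p,n+"0");print(n,[k for k in p],p["fx"],p["T"])
    for t in("capsule0","big0","cup","salt","pepper","sugar","spoon","cabinet","drawer_handle","drawer","bay"):
        r=viewer.look_for(t,p)
        print(t,[(round(d["conf"],2),w(p,d["position"]),pix(p,w(p,d["position"])).astype(int)) for d in r])
print(sensors.get_state())
E
```

```text
top ['img', 'fx', 'fy', 'cx', 'cy', 'T', 'shot'] 478.38850971391906 [[-0.009  0.992 -0.126  0.43 ]
 [-1.    -0.009 -0.001  0.014]
 [-0.002  0.126  0.992  1.364]
 [ 0.     0.     0.     1.   ]]
capsule0 [(0.71, array([0.487, 0.286, 0.017]), array([186, 246])), (0.55, array([0.616, 0.4  , 0.023]), array([146, 201])), (0.55, array([0.389, 0.394, 0.02 ]), array([147, 282])), (0.48, array([ 0.48 , -0.284,  0.016]), array([389, 247])), (0.43, array([ 0.592, -0.287,  0.019]), array([389, 207]))]
big0 [(0.9, array([ 0.399, -0.276,  0.029]), array([388, 276])), (0.66, array([0.385, 0.288, 0.03 ]), array([184, 283]))]
cup [(0.93, array([ 0.428, -0.382,  0.027]), array([426, 265])), (0.25, array([ 0.476, -0.285,  0.011]), array([389, 248])), (0.16, array([0.729, 0.016, 0.09 ]), array([281, 155]))]
salt [(0.76, array([0.691, 0.292, 0.082]), array([180, 170])), (0.66, array([0.73 , 0.017, 0.09 ]), array([281, 155]))]
pepper [(0.67, array([0.684, 0.371, 0.084]), array([151, 173]))]
sugar [(0.9, array([ 0.685, -0.293,  0.083]), array([395, 170]))]
spoon [(0.63, array([ 0.644, -0.443,  0.014]), arra
[... 2041 characters left out ...]
awer_handle [(0.89, array([0.579, 0.059, 0.06 ]), array([293, 229]))]
drawer [(0.67, array([0.581, 0.056, 0.057]), array([292, 230])), (0.19, array([0.701, 0.393, 0.054]), array([359, 344]))]
bay [(0.82, array([0.576, 0.058, 0.062]), array([294, 228]))]
{'t': 1.2, 'qpos': array([ 1.007,  0.276,  1.505, -0.   ,  1.361, -0.121]), 'dq': array([ 0.   ,  0.   , -0.001, -0.   , -0.   , -0.001]), 'tau': array([  0.001, -40.448, -23.75 ,   0.07 ,   0.025,  -0.   ]), 'position': array([0.246, 0.52 , 0.22 ]), 'tool_rot': array([0.22 , 0.976, 0.   , 0.   ]), 'force': array([-0.15 ,  0.289, -0.42 ]), 'ft_torque': array([-0.05 ,  0.029, -0.013]), 'finger_force': 0.0, 'gripper_width': 0.09396571203427159}
```

View pics/top0.png

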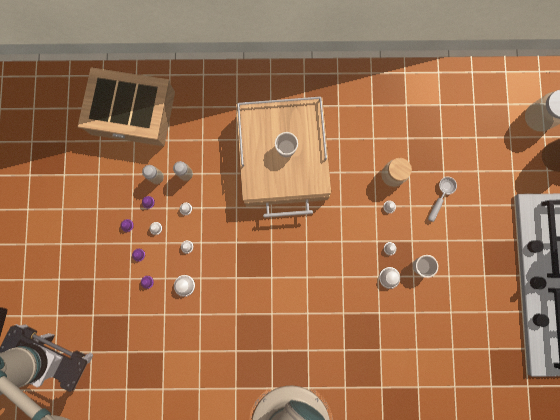

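View pics/scene0.png

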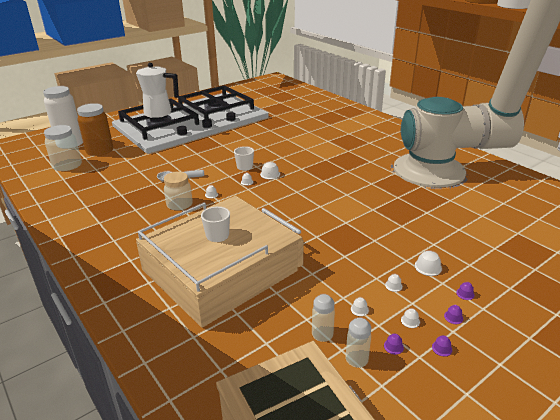

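The top view shows the five silver small capsules at about (155,228), (186,209), (187,247), (389,207) and (389,249). The purple look-alikes are further left. The cabinet is slightly yawed, with its handle from (264,215) to (312,213).

Run:
```python
from h import *
np.set_printoptions(precision=4,suppress=True)
p=viewer.read_camera("top");im=p["img"]
c=im[90:225,225:345]; cv2.imwrite("pics/crop1.png",cv2.resize(cv2.cvtColor(c,cv2.COLOR_RGB2BGR),(720,600)[:2] if 0 else (533,600),interpolation=cv2.INTER_CUBIC))
hsv=cv2.cvtColor(im,cv2.COLOR_RGB2HSV)
m=((hsv[...,1]<60)&(hsv[...,2]>120)).astype(np.uint8)
n,l,s,ce=cv2.connectedComponentsWithStats(m)
for i in range(1,n):
    u,v=ce[i]
    if 120<u<460 and 150<v<300 and s[i,4]>8: print(s[i],ce[i],ray(p,u,v,.015)[:2])
# network averages
acc=[]
for k in range(3):
  for nm in("top","scene"):
    q=viewer.read_camera(nm)
    for d in viewer.look_for("capsule0",q):
        acc.append((nm,round(d["conf"],2),w(q,d["position"])))
for a in sorted(acc,key=lambda a:(a[0],round(a[2][1],1),a[2][0])):print(*a)
```

```text
[173 161  20  14 141] [181.     167.6667] [0.7136 0.3063]
[143 165  20  13 148] [150.3108 171.0203] [0.7047 0.3943]
[429 177  28  44 373] [442.5925 194.7641] [ 0.628  -0.4403]
[263 200  50  17 207] [288.2512 211.6184] [ 0.5837 -0.0003]
[383 201  13  12 118] [389.2627 206.4068] [ 0.596  -0.2873]
[180 202  12  13 118] [185.4576 208.3305] [0.5958 0.2916]
[150 222  12  12 119] [155.4622 227.7647] [0.5413 0.3755]
[181 240  12  13 121] [186.7025 246.2893] [0.4882 0.2863]
[384 242  12  13 119] [389.8235 248.0168] [ 0.4782 -0.2845]
[415 255  23  22 359] [425.6713 265.3593] [ 0.429  -0.3829]
[379 267  21  22 343] [389.3382 277.1749] [ 0.3972 -0.2802]
[174 275  21  22 349] [184.063  285.1805] [0.3803 0.2919]
scene 0.52 [ 0.4866 -0.2789  0.0171]
scene 0.42 [ 0.4901 -0.2792  0.0157]
scene 0.7 [0.4933 0.2978 0.0182]
scene 0.58 [0.496  0.2975 0.0165]
scene 0.58 [0.4963 0.2952 0.0154]
scene 0.6 [0.6073 0.2999 0.0186]
scene 0.56 [0.608  0.3007 0.0151]
scene 0.81 [0.3997 0.4085 0.0158]
scene 0.77 [0.4001 0.4039 0.0164]
scene 0.79 [0.4002 0.4102 0.0173]
scene 0.78 [0.475  0.4313 0.0155]
scene 0.64 [0.
[... 185 characters left out ...]
134]
scene 0.87 [0.6227 0.4117 0.0161]
scene 0.68 [0.6254 0.4132 0.0167]
scene 0.79 [0.5573 0.4694 0.015 ]
scene 0.58 [0.5625 0.4651 0.0141]
scene 0.78 [0.5626 0.468  0.016 ]
top 0.43 [ 0.478  -0.2873  0.0184]
top 0.69 [ 0.4787 -0.2833  0.0158]
top 0.57 [ 0.4799 -0.2847  0.0156]
top 0.55 [ 0.5924 -0.287   0.0184]
top 0.57 [ 0.5956 -0.2898  0.0192]
top 0.68 [0.4883 0.2877 0.0203]
top 0.69 [0.4894 0.2849 0.0177]
top 0.64 [0.5984 0.2953 0.0181]
top 0.67 [0.3867 0.3948 0.0197]
top 0.49 [0.3911 0.3975 0.0172]
top 0.6 [0.538  0.3758 0.0211]
top 0.46 [0.5387 0.3741 0.0202]
top 0.57 [0.6164 0.3979 0.0212]
top 0.54 [0.6179 0.4014 0.0199]
top 0.41 [0.5458 0.453  0.0178]
top 0.67 [0.5462 0.4547 0.0162]
```

View pics/crop1.png

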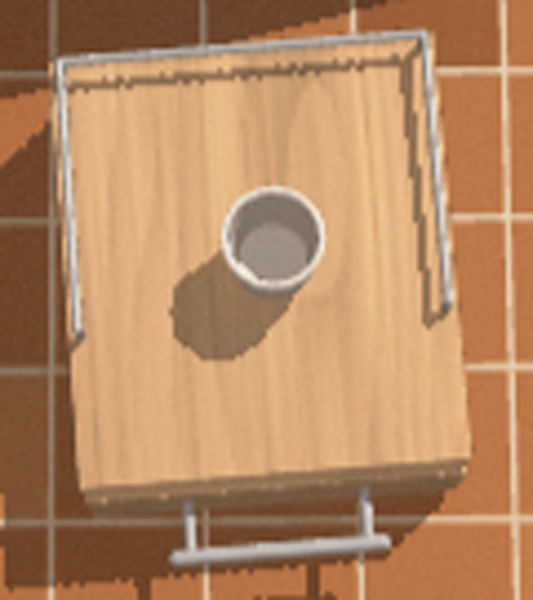

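The crop shows the handle bar from about (264.4,215.9) to (312.2,212.1). The front edge of the top runs from about (244.6,200.8) to (330.9,193.6), both in full-image pixels.

Run:
```python
from h import *
np.set_printoptions(precision=4,suppress=True)
p=viewer.read_camera("top")
a,b=ray(p,264.4,215.9,.06),ray(p,312.2,212.1,.06)
print("handle",a,b,(a+b)/2,np.degrees(np.arctan2(*(a-b)[[0,1]])),np.linalg.norm(a-b))
a,b=ray(p,244.6,200.8,.092),ray(p,330.9,193.6,.092)
print("front",a,b,(a+b)/2,np.degrees(np.arctan2(*(a-b)[[0,1]])),np.linalg.norm(a-b))
a,b=ray(p,225+58/4.44,90+62/4.44,.11),ray(p,225+426/4.44,90+36/4.44,.11)
print("back",a,b,(a+b)/2,np.degrees(np.arctan2(*(a-b)[[0,1]])),np.linalg.norm(a-b))
```

```text
handle [0.5674 0.0656 0.06  ] [ 0.5767 -0.0655  0.06  ] [0.572  0.0001 0.06  ] -4.042663178787025 0.13143460713585106
front [0.6052 0.1173 0.092 ] [ 0.6226 -0.1146  0.092 ] [0.6139 0.0014 0.092 ] -4.284711594506592 0.2325856054212779
back [0.8683 0.1339 0.11  ] [ 0.8826 -0.0914  0.11  ] [0.8755 0.0212 0.11  ] -3.631091830315354 0.22576441920101653
```

>>> move_arm([
  [0.6, -0.96, 0, 0, 0, -0.605, 0.3],
  [0.6, -0.96, 0, 0, 0, -0.605, 0.3],
  [0.6, -0.96, 0, 0, 0, -0.605, 0.3],
  [0.6, -0.96, 0, 0, 0, -0.605, 0.3],
  [0.6, -0.96, 0, 0, 0, -0.605, 0.3],
  [0.6, -0.96, 0, 0, 0, -0.605, 0.3],
  [0.6, -0.96, 0, 0, 0, -0.605, 0.3],
  [0.6, -0.96, 0, 0, 0, -0.605, 0.3],
  [0.6, -0.96, 0, 0, 0, -0.605, 0.3],
  [0.6, -0.96, 0, 0, 0, -0.605, 0.3],
], squeeze=20)

```text
t: 3.15
position: [0.427, 0.2306, 0.2197]
tool_rot: [0.682, 0.731, 0.0, 0.0]
force: [0.3, 0.3, 0.2]
gripper_width: 0.0278
finger_force: 0.0
```

>>> move_arm([
  [0.6, -0.96, 0, 0, 0, 0, 0.3],
  [0.6, -0.96, 0, 0, 0, 0, 0.3],
  [0.6, -0.96, 0, 0, 0, 0, 0.3],
  [0.6, -0.96, 0, 0, 0, 0, 0.3],
  [0.6, -0.96, 0, 0, 0, 0, 0.3],
  [0.6, -0.96, 0, 0, 0, 0, 0.3],
  [0.6, -0.96, 0, 0, 0, 0, 0.3],
  [0.6, -0.96, 0, 0, 0, 0, 0.3],
  [0, 0, -1, 0, 0, 0, 0.3],
  [0, 0, 0, 0, 0, 0, 0.3],
])

```text
t: 4.4
position: [0.5688, 0.001, 0.1875]
tool_rot: [0.681, 0.732, -0.001, -0.002]
force: [-1.0, -0.3, 0.3]
gripper_width: 0.0282
finger_force: 0.0
```

>>> move_arm([
  [0.1, 0, -0.9, 0, 0, 0, 0.3],
  [0, 0, -0.9, 0, 0, 0, 0.3],
  [0, 0, -0.9, 0, 0, 0, 0.3],
  [0, 0, -0.9, 0, 0, 0, 0.3],
  [0, 0, -0.5, 0, 0, 0, 0.3],
  [0, 0, -0.4, 0, 0, 0, 0.3],
  [0, 0, 0, 0, 0, 0, 0.3],
  [0, 0, 0, 0, 0, 0, 0],
  [0, 0, 0, 0, 0, 0, 0],
  [0, 0, 0, 0, 0, 0, 0],
])

```text
t: 5.65
position: [0.5742, 0.0011, 0.0553]
tool_rot: [0.681, 0.732, 0.001, 0.001]
force: [0.1, -0.0, 1.4]
gripper_width: 0.009
finger_force: 20.0
```

>>> move_arm([
  [-0.4, -0.03, 0, 0, 0, 0, 0],
  [-0.6, -0.04, 0, 0, 0, 0, 0],
  [-0.7, -0.05, 0, 0, 0, 0, 0],
  [-0.7, -0.05, 0, 0, 0, 0, 0],
  [-0.7, -0.05, 0, 0, 0, 0, 0],
  [-0.7, -0.05, 0, 0, 0, 0, 0],
  [-0.7, -0.05, 0, 0, 0, 0, 0],
  [-0.5, -0.04, 0, 0, 0, 0, 0],
  [-0.3, -0.02, 0, 0, 0, 0, 0],
  [0, 0, 0, 0, 0, 0, 0],
])

```text
t: 6.9
position: [0.4128, -0.0102, 0.0552]
tool_rot: [0.681, 0.732, -0.0, -0.0]
force: [-1.7, 0.3, 9.3]
gripper_width: 0.0091
finger_force: 20.0
```

>>> move_arm([
  [0, 0, 0, 0, 0, 0, 0],
  [0, 0, 0, 0, 0, 0, 0.3],
  [0, 0, 0, 0, 0, 0, 0.3],
  [0, 0, 0.8, 0, 0, 0, 0.3],
  [0, 0, 1, 0, 0, 0, 0.4],
  [0, 0, 1, 0, 0, 0, 0.5],
  [0, 0, 1, 0, 0, 0, 0.5],
  [0, 0, 0, 0, 0, 0, 0.5],
])

```text
t: 7.9
position: [0.4155, -0.0105, 0.1698]
tool_rot: [0.681, 0.732, 0.001, 0.002]
force: [-1.1, -0.0, -0.9]
gripper_width: 0.0469
finger_force: 0.0
```

>>> move_arm([
  [0.32, 0.99, 0, 0, 0, 0, 0.5],
  [0.32, 0.99, 0, 0, 0, 0, 0.5],
  [0.32, 0.99, 0, 0, 0, 0, 0.5],
  [0.32, 0.99, 0, 0, 0, 0, 0.5],
  [0.32, 0.99, 0, 0, 0, 0, 0.5],
  [0.32, 0.99, 0, 0, 0, 0, 0.5],
  [0.32, 0.99, 0, 0, 0, 0, 0.5],
  [0.32, 0.99, 0, 0, 0, 0, 0.5],
  [0.32, 0.99, 0, 0, 0, 0, 0.5],
  [0.32, 0.99, 0, 0, 0, 0, 0.5],
])

```text
t: 9.15
position: [0.5095, 0.2872, 0.1661]
tool_rot: [0.681, 0.732, -0.002, -0.001]
force: [0.5, -0.5, 0.2]
gripper_width: 0.0469
finger_force: 0.0
```

>>> move_arm([
  [0.32, 0.99, 0, 0, 0, 0, 0.5],
  [0.32, 0.99, 0, 0, 0, 0, 0.5],
  [0.32, 0.99, 0, 0, 0, 0, 0.5],
  [0, 0, -0.8, 0, 0, 0, 0.5],
  [0, 0, -0.8, 0, 0, 0, 0.5],
  [0, 0, 0, 0, 0, 0, 0.5],
])

```text
t: 9.9
position: [0.5367, 0.3745, 0.1162]
tool_rot: [0.681, 0.732, -0.004, -0.001]
force: [0.1, -0.2, 0.1]
gripper_width: 0.0469
finger_force: 0.0
```

Run:
```python
from h import *
np.set_printoptions(precision=4,suppress=True)
p=viewer.read_camera("top");im=p["img"]
np.savez("top1.npz",**{k:p[k] for k in("img","fx","fy","cx","cy","T")})
c=im[180:310,225:345]; cv2.imwrite("pics/crop2.png",cv2.resize(cv2.cvtColor(c,cv2.COLOR_RGB2BGR),None,fx=4.6,fy=4.6,interpolation=cv2.INTER_CUBIC))
print([w(p,d["position"]) for d in viewer.look_for("bay",p)])
for q in(p,viewer.read_camera("scene")):
  print([w(q,d["position"]) for d in viewer.look_for("capsule0",q)])
save(q,"scene1")
```

```text
[array([ 0.53  , -0.0007,  0.0255])]
[array([0.5389, 0.374 , 0.0187]), array([0.4901, 0.2861, 0.0213]), array([0.5982, 0.294 , 0.0223]), array([ 0.5927, -0.2902,  0.0186]), array([0.6166, 0.3952, 0.0166])]
[array([0.5495, 0.39  , 0.0122]), array([0.4768, 0.4307, 0.0184]), array([0.3979, 0.4115, 0.0148]), array([0.5606, 0.4669, 0.0154]), array([0.6058, 0.3009, 0.0149]), array([0.6241, 0.4124, 0.0158]), array([ 0.4889, -0.2812,  0.018 ]), array([ 0.6035, -0.2815,  0.0133]), array([0.4978, 0.2965, 0.0138])]
```

View pics/crop2.png

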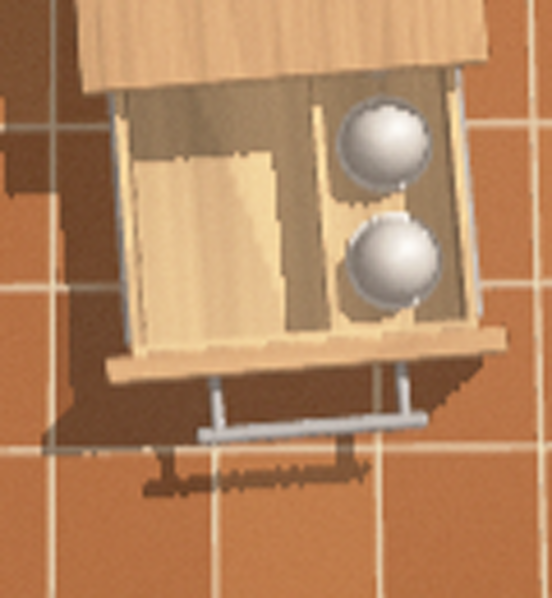

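View pics/scene1.png

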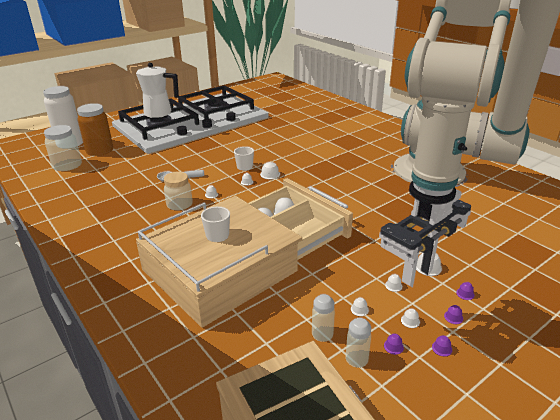

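The drawer is open and its left bay is empty. In the crop its wall edges run from about (130,118) to (142,355), and the divider from (314,105) to (328,332). The gripper hangs above the middle left capsule.

>>> move_arm([
  [0.1, 0.03, -0.9, 0, 0, 0, 0.5],
  [0, 0, -0.9, 0, 0, 0, 0.5],
  [0, 0, -0.7, 0, 0, 0, 0.5],
  [0, 0, -0.5, 0, 0, 0, 0.5],
  [0, 0, 0, 0, 0, 0, 0.5],
  [0, 0, 0, 0, 0, 0, 0.5],
], squeeze=6)

```text
t: 10.9
position: [0.543, 0.3772, 0.0315]
tool_rot: [0.681, 0.732, 0.001, 0.0]
force: [0.1, -0.0, -0.5]
gripper_width: 0.0468
finger_force: 0.0
```

Run:
```python
from h import *
np.set_printoptions(precision=4,suppress=True)
p=dict(np.load("top1.npz"))
f=lambda a,b,z: ray(p,225+a/4.6-.5,180+b/4.6-.5,z)[:2]
print("wall",f(142,355,.067),f(130,118,.067),"div",f(328,332,.063),f(314,105,.063))
print("cabfront",f(85,92,.092),f(487,60,.092),"handle",f(198,436,.06),f(428,418,.06),"frontpanel top front",f(110,380,.079),f(505,346,.079))
ax=np.array([.9974,.0715]);ay=np.array([-.0715,.9974]);h=np.array([.4128,-.0102])
for n,q in dict(wf=f(142,355,.067),wb=f(130,118,.067),df=f(328,332,.063),db=f(314,105,.063),cf=f(85,92,.092),cf2=f(487,60,.092)).items(): print(n,(q-h)@ax,(q-h)@ay)
for q in (sensors.get_state(),):print(q["position"],q["force"])
```

```text
wall [0.4564 0.0902] [0.5965 0.097 ] div [ 0.4689 -0.0191] [ 0.6038 -0.0124]
cabfront [0.6088 0.1217] [ 0.6255 -0.1132] handle [0.409  0.0578] [ 0.4182 -0.0772] frontpanel top front [0.4419 0.108 ] [ 0.4594 -0.1214]
wf 0.05063537500906027 0.09698950490017196
wb 0.19086849623897656 0.0938240672549862
df 0.05534714709129722 -0.012895176595019622
db 0.19033509957499065 -0.015891670749350387
cf 0.20492038033701557 0.1175306967060904
cf2 0.2047787777071767 -0.11798208712848778
[0.543  0.3772 0.0315] [ 0.0915 -0.0404 -0.5327]
```

>>> move_arm([
  [-0.05, -0.04, -0.36, 0, 0, 0, 0.5],
  [0, 0, 0, 0, 0, 0, 0.5],
  [0, 0, 0, 0, 0, 0, 0],
  [0, 0, 0, 0, 0, 0, 0],
  [0, 0, 0, 0, 0, 0, 0],
])

```text
t: 11.52
position: [0.5408, 0.3756, 0.0199]
tool_rot: [0.681, 0.732, 0.0, 0.0]
force: [-0.2, -0.5, 0.4]
gripper_width: 0.0287
finger_force: 6.0
```

>>> move_arm([
  [0, 0, 0.6, 0, 0, 0, 0],
  [0, 0, 1, 0, 0, 0, 0],
  [0, 0, 1, 0, 0, 0, 0],
  [0, 0, 1, 0, 0, 0, 0],
  [0, -0.6, 0.4, 0, 0, 0, 0],
  [-0.1, -0.95, 0, 0, 0, 0, 0],
  [-0.1, -0.95, 0, 0, 0, 0, 0],
  [-0.1, -0.95, 0, 0, 0, 0, 0],
  [-0.1, -0.95, 0, 0, 0, 0, 0],
  [-0.1, -0.95, 0, 0, 0, 0, 0],
])

```text
t: 12.78
position: [0.5248, 0.2128, 0.1396]
tool_rot: [0.681, 0.732, -0.001, 0.0]
force: [-0.2, -1.0, 0.0]
gripper_width: 0.029
finger_force: 6.0
```

>>> move_arm([
  [-0.1, -0.95, 0, 0, 0, 0, 0],
  [-0.1, -0.95, 0, 0, 0, 0, 0],
  [-0.1, -0.95, 0, 0, 0, 0, 0],
  [-0.1, -0.95, 0, 0, 0, 0, 0],
  [-0.1, -0.95, 0, 0, 0, 0, 0],
  [0, -0.3, 0, 0, 0, 0, 0],
  [0, 0, 0, 0, 0, 0, 0],
  [0, 0, 0, 0, 0, 0, 0],
])

```text
t: 13.78
position: [0.5107, 0.0642, 0.1397]
tool_rot: [0.681, 0.732, 0.0, -0.0]
force: [-0.2, 0.3, -0.6]
gripper_width: 0.029
finger_force: 6.0
```

>>> move_arm([
  [0.06, 0, -0.7, 0, 0, 0, 0],
  [0, 0, -0.8, 0, 0, 0, 0],
  [0, 0, -0.8, 0, 0, 0, 0],
  [0, 0, -0.5, 0, 0, 0, 0],
  [0, 0, -0.3, 0, 0, 0, 0],
  [0, 0, 0, 0, 0, 0, 0],
  [0, 0, 0, 0, 0, 0, 0],
])

```text
t: 14.65
position: [0.5132, 0.0636, 0.0473]
tool_rot: [0.681, 0.732, 0.001, 0.001]
force: [-0.2, 0.3, -0.2]
gripper_width: 0.029
finger_force: 6.0
```

>>> move_arm([
  [0, 0, -0.1, 0, 0, 0, 0],
  [0, 0, 0, 0, 0, 0, 0],
  [0, 0, 0, 0, 0, 0, 0.47],
  [0, 0, 0, 0, 0, 0, 0.47],
  [0, 0, 0, 0, 0, 0, 0.47],
  [0, 0, 0.5, 0, 0, 0, 0.47],
  [0, 0, 1, 0, 0, 0, 0.47],
  [0, 0, 1, 0, 0, 0, 0.47],
  [0, 0, 0.7, 0, 0, 0, 0.47],
])

```text
t: 15.78
position: [0.5132, 0.0636, 0.1422]
tool_rot: [0.681, 0.732, 0.001, 0.001]
force: [0.7, 0.2, 0.1]
gripper_width: 0.0442
finger_force: 0.0
```

>>> move_arm([
  [-0.1, 0.9, 0, 0, 0, 0, 0.5],
  [-0.1, 0.95, 0, 0, 0, 0, 0.5],
  [-0.1, 0.95, 0, 0, 0, 0, 0.5],
  [-0.1, 0.95, 0, 0, 0, 0, 0.5],
  [-0.1, 0.95, 0, 0, 0, 0, 0.5],
  [-0.1, 0.95, 0, 0, 0, 0, 0.5],
  [-0.1, 0.95, 0, 0, 0, 0, 0.5],
  [-0.1, 0.8, -0.5, 0, 0, 0, 0.5],
  [0, 0, -0.5, 0, 0, 0, 0.5],
  [0, 0, 0, 0, 0, 0, 0.5],
])

```text
t: 17.02
position: [0.4875, 0.2844, 0.1087]
tool_rot: [0.681, 0.732, -0.002, -0.0]
force: [-0.1, 0.6, -0.4]
gripper_width: 0.047
finger_force: 0.0
```

Run:
```python
from h import *
np.set_printoptions(precision=4,suppress=True)
p=viewer.read_camera("top");im=p["img"]
c=im[180:310,225:345]; cv2.imwrite("pics/crop3.png",cv2.resize(cv2.cvtColor(c,cv2.COLOR_RGB2BGR),None,fx=4,fy=4,interpolation=cv2.INTER_CUBIC))
print([w(p,d["position"]) for d in viewer.look_for("capsule0",p)],pix(p,np.array([.5127,.0646,.035])))
print(sensors.get_state()["position"])
```

```text
[array([0.51  , 0.0659, 0.0442]), array([0.6154, 0.401 , 0.0225]), array([0.4881, 0.2857, 0.0169]), array([ 0.4781, -0.2819,  0.0153]), array([ 0.5942, -0.289 ,  0.0199])] [265.2102 236.4314]
[0.4887 0.2846 0.1099]
```

View pics/crop3.png

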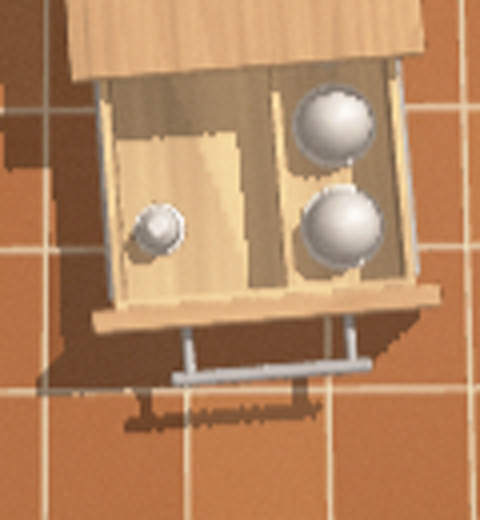

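The first capsule stands upright in the left bay, at crop pixel (160,228). Next I'll grasp the second.

>>> move_arm([
  [0, 0.03, -0.9, 0, 0, 0, 0.5],
  [0, 0, -0.9, 0, 0, 0, 0.5],
  [0, 0, -0.6, 0, 0, 0, 0.5],
  [0, 0, -0.3, 0, 0, 0, 0.5],
  [0, 0, -0.2, 0, 0, 0, 0.5],
  [0, 0, 0, 0, 0, 0, 0.5],
])

```text
t: 17.88
position: [0.4888, 0.2864, 0.0229]
tool_rot: [0.681, 0.732, 0.0, 0.0]
force: [-0.1, -0.5, 0.6]
gripper_width: 0.0466
finger_force: 0.0
```

>>> move_arm([
  [0, 0, -0.1, 0, 0, 0, 0.5],
  [0, 0, 0, 0, 0, 0, 0],
  [0, 0, 0, 0, 0, 0, 0],
  [0, 0, 0, 0, 0, 0, 0],
  [0, 0, 0, 0, 0, 0, 0],
  [0, 0, 0.6, 0, 0, 0, 0],
  [0, 0, 1, 0, 0, 0, 0],
  [0, 0, 1, 0, 0, 0, 0],
  [0, 0, 1, 0, 0, 0, 0],
  [0, 0, 0.4, 0, 0, 0, 0],
])

```text
t: 19.12
position: [0.4893, 0.2868, 0.1414]
tool_rot: [0.681, 0.732, 0.001, 0.001]
force: [-0.1, 0.0, -0.9]
gripper_width: 0.0283
finger_force: 6.0
```

>>> move_arm([
  [0, -0.6, 0, 0, 0, 0, 0],
  [0.1, -0.95, 0, 0, 0, 0, 0],
  [0.1, -0.95, 0, 0, 0, 0, 0],
  [0.1, -0.95, 0, 0, 0, 0, 0],
  [0.1, -0.95, 0, 0, 0, 0, 0],
  [0.1, -0.95, 0, 0, 0, 0, 0],
  [0.1, -0.95, 0, 0, 0, 0, 0],
  [0.1, -0.95, 0, 0, 0, 0, 0],
  [0.1, -0.95, 0, 0, 0, 0, 0],
  [0.12, -0.95, 0, 0, 0, 0, 0],
])

```text
t: 20.38
position: [0.5143, 0.0101, 0.1379]
tool_rot: [0.681, 0.732, -0.001, -0.001]
force: [-0.2, 0.3, -0.2]
gripper_width: 0.0287
finger_force: 6.0
```

>>> move_arm([
  [0, 0, 0, 0, 0, 0, 0],
  [0, 0, 0, 0, 0, 0, 0],
])

```text
t: 20.62
position: [0.5149, 0.012, 0.1387]
tool_rot: [0.681, 0.732, -0.001, -0.001]
force: [-0.1, 0.0, 1.0]
gripper_width: 0.0286
finger_force: 6.0
```

>>> move_arm([
  [0.05, 0, -0.7, 0, 0, 0, 0],
  [0, 0, -0.8, 0, 0, 0, 0],
  [0, 0, -0.8, 0, 0, 0, 0],
  [0, 0, -0.5, 0, 0, 0, 0],
  [0, 0, -0.26, 0, 0, 0, 0],
  [0, 0, 0, 0, 0, 0, 0],
  [0, 0, 0, 0, 0, 0, 0],
])

```text
t: 21.5
position: [0.5182, 0.012, 0.0485]
tool_rot: [0.681, 0.732, 0.0, 0.001]
force: [0.2, -0.8, -0.2]
gripper_width: 0.0288
finger_force: 6.0
```

>>> move_arm([
  [0, 0, -0.14, 0, 0, 0, 0],
  [0, 0, 0, 0, 0, 0, 0],
  [0, 0, 0, 0, 0, 0, 0.47],
  [0, 0, 0, 0, 0, 0, 0.47],
  [0, 0, 0, 0, 0, 0, 0.47],
  [0, 0, 0.5, 0, 0, 0, 0.47],
  [0, 0, 1, 0, 0, 0, 0.47],
  [0, 0, 1, 0, 0, 0, 0.47],
  [0, 0, 0.7, 0, 0, 0, 0.47],
])

```text
t: 22.62
position: [0.5183, 0.0119, 0.1423]
tool_rot: [0.681, 0.732, 0.001, 0.001]
force: [-0.2, -0.5, -0.8]
gripper_width: 0.0442
finger_force: 0.0
```

>>> move_arm([
  [-0.1, -0.95, 0, 0, 0, 0, 0.47],
  [-0.1, -0.95, 0, 0, 0, 0, 0.47],
  [-0.1, -0.95, 0, 0, 0, 0, 0.47],
  [-0.15, -1, 0, 0, 0, 0, 0.47],
  [-0.15, -1, 0, 0, 0, 0, 0.47],
  [-0.15, -1, 0, 0, 0, 0, 0.47],
  [-0.15, -1, 0, 0, 0, 0, 0.47],
  [-0.15, -1, 0, 0, 0, 0, 0.47],
  [-0.15, -1, 0, 0, 0, 0, 0.47],
  [-0.1, -1, 0, 0, 0, 0, 0.47],
])

```text
t: 23.88
position: [0.4785, -0.2846, 0.1409]
tool_rot: [0.681, 0.732, 0.0, 0.001]
force: [-0.3, 0.1, 0.1]
gripper_width: 0.0443
finger_force: 0.0
```

>>> move_arm([
  [0, 0, -0.9, 0, 0, 0, 0.47],
  [0, 0, 0, 0, 0, 0, 0.47],
  [0, 0, 0, 0, 0, 0, 0.47],
])

```text
t: 24.25
position: [0.479, -0.2835, 0.1137]
tool_rot: [0.681, 0.732, 0.0, 0.001]
force: [0.8, -0.4, -0.2]
gripper_width: 0.0443
finger_force: 0.0
```

Run:
```python
from h import *
np.set_printoptions(precision=4,suppress=True)
p=viewer.read_camera("top");im=p["img"]
c=im[180:310,225:425]; cv2.imwrite("pics/crop4.png",cv2.resize(cv2.cvtColor(c,cv2.COLOR_RGB2BGR),None,fx=4,fy=4,interpolation=cv2.INTER_CUBIC))
print([w(p,d["position"]) for d in viewer.look_for("capsule0",p)])
print(sensors.get_state()["position"])
```

```text
[array([0.5083, 0.0686, 0.0419]), array([0.3879, 0.3949, 0.0193]), array([ 0.4802, -0.2866,  0.0166]), array([ 0.5961, -0.2842,  0.0173]), array([0.6001, 0.2954, 0.02  ]), array([0.5448, 0.4514, 0.0201]), array([0.3851, 0.2887, 0.028 ])]
[ 0.4793 -0.2836  0.114 ]
```

View pics/crop4.png

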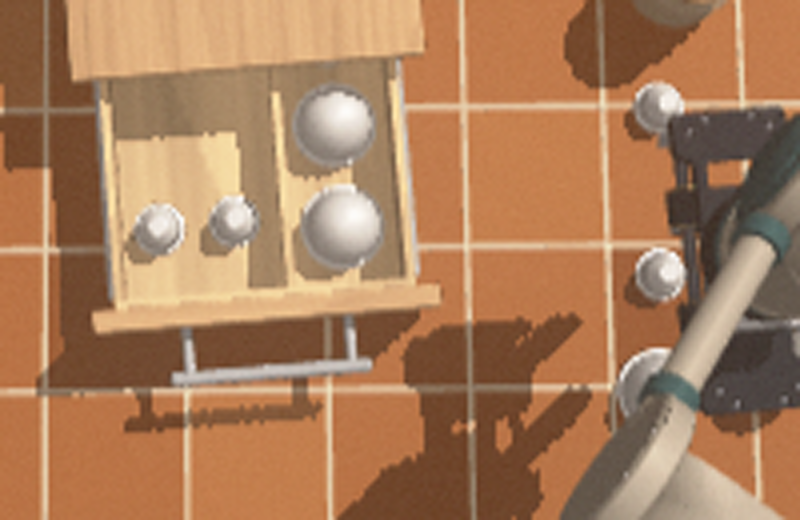

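Two capsules stand in the bay, at crop pixels (160,228) and (233,220). The gripper is above the third capsule, which is at (660,272).

>>> move_arm([
  [0, -0.04, -0.9, 0, 0, 0, 0.47],
  [0, 0, -0.9, 0, 0, 0, 0.47],
  [0, 0, -0.6, 0, 0, 0, 0.47],
  [0, 0, -0.4, 0, 0, 0, 0.47],
  [0, 0, -0.23, 0, 0, 0, 0.47],
  [0, 0, 0, 0, 0, 0, 0.47],
])

```text
t: 25.1
position: [0.4787, -0.2847, 0.0219]
tool_rot: [0.681, 0.732, 0.0, 0.0]
force: [0.5, 0.2, 0.2]
gripper_width: 0.0438
finger_force: 0.0
```

>>> move_arm([
  [0, 0, -0.06, 0, 0, 0, 0.47],
  [0, 0, 0, 0, 0, 0, 0],
  [0, 0, 0, 0, 0, 0, 0],
  [0, 0, 0, 0, 0, 0, 0],
  [0, 0, 0, 0, 0, 0, 0],
  [0, 0, 0.6, 0, 0, 0, 0],
  [0, 0, 1, 0, 0, 0, 0],
  [0, 0, 1, 0, 0, 0, 0],
  [0, 0, 1, 0, 0, 0, 0],
  [0, 0, 0.5, 0, 0, 0, 0],
])

```text
t: 26.35
position: [0.4791, -0.2851, 0.1445]
tool_rot: [0.681, 0.732, 0.0, 0.001]
force: [0.1, -0.2, 0.7]
gripper_width: 0.0289
finger_force: 6.0
```

>>> move_arm([
  [0, 0.6, 0, 0, 0, 0, 0],
  [0.3, 0.95, 0, 0, 0, 0, 0],
  [0.3, 0.95, 0, 0, 0, 0, 0],
  [0.3, 0.95, 0, 0, 0, 0, 0],
  [0.3, 0.95, 0, 0, 0, 0, 0],
  [0.3, 0.95, 0, 0, 0, 0, 0],
  [0.3, 0.95, 0, 0, 0, 0, 0],
  [0.3, 0.95, 0, 0, 0, 0, 0],
  [0.3, 0.95, 0, 0, 0, 0, 0],
  [0.3, 0.95, 0, 0, 0, 0, 0],
])

```text
t: 27.6
position: [0.558, -0.008, 0.1411]
tool_rot: [0.681, 0.732, -0.001, -0.002]
force: [-0.2, 0.1, -0.4]
gripper_width: 0.0283
finger_force: 6.0
```

>>> move_arm([
  [0.33, 0.95, 0, 0, 0, 0, 0],
  [0, 0.78, 0, 0, 0, 0, 0],
  [0, 0, 0, 0, 0, 0, 0],
  [0, 0, 0, 0, 0, 0, 0],
])

```text
t: 28.1
position: [0.5685, 0.0416, 0.142]
tool_rot: [0.681, 0.732, -0.001, -0.001]
force: [0.6, 0.1, 0.3]
gripper_width: 0.0286
finger_force: 6.0
```

>>> move_arm([
  [0, 0, -0.7, 0, 0, 0, 0],
  [0, 0, -0.8, 0, 0, 0, 0],
  [0, 0, -0.8, 0, 0, 0, 0],
  [0, 0, -0.5, 0, 0, 0, 0],
  [0, 0, -0.35, 0, 0, 0, 0],
  [0, 0, 0, 0, 0, 0, 0],
  [0, 0, 0, 0, 0, 0, 0],
])

```text
t: 28.98
position: [0.5701, 0.0416, 0.0491]
tool_rot: [0.681, 0.732, 0.0, 0.001]
force: [-0.0, 0.0, -0.0]
gripper_width: 0.0287
finger_force: 6.0
```

>>> move_arm([
  [0, 0, -0.15, 0, 0, 0, 0],
  [0, 0, 0, 0, 0, 0, 0],
  [0, 0, 0, 0, 0, 0, 0.45],
  [0, 0, 0, 0, 0, 0, 0.45],
  [0, 0, 0, 0, 0, 0, 0.45],
  [0, 0, 0.5, 0, 0, 0, 0.45],
  [0, 0, 1, 0, 0, 0, 0.45],
  [0, 0, 1, 0, 0, 0, 0.45],
  [0, 0, 0.7, 0, 0, 0, 0.45],
])

```text
t: 30.1
position: [0.5703, 0.0417, 0.1427]
tool_rot: [0.681, 0.732, 0.001, 0.001]
force: [0.1, -0.6, -1.4]
gripper_width: 0.0426
finger_force: 0.0
```

>>> move_arm([
  [-0.5, -0.2, 0, 0, 0, 0, 0.3],
  [-0.8, -0.25, 0, 0, 0, 0, 0.3],
  [-0.8, -0.25, 0, 0, 0, 0, 0.3],
  [-0.8, -0.25, 0, 0, 0, 0, 0.3],
  [-0.8, -0.25, 0, 0, 0, 0, 0.3],
  [-0.8, -0.25, 0, 0, 0, 0, 0.3],
  [-0.7, -0.25, 0, 0, 0, 0, 0.3],
  [0, 0, 0, 0, 0, 0, 0.3],
  [0, 0, 0, 0, 0, 0, 0.3],
])

```text
t: 31.22
position: [0.4137, -0.0093, 0.1399]
tool_rot: [0.681, 0.732, 0.0, 0.0]
force: [0.8, 0.1, 0.5]
gripper_width: 0.0282
finger_force: 0.0
```

Run:
```python
from h import *
np.set_printoptions(precision=4,suppress=True)
p=viewer.read_camera("scene");im=p["img"]
c=im[140:300,180:400]; cv2.imwrite("pics/crop5.png",cv2.resize(cv2.cvtColor(c,cv2.COLOR_RGB2BGR),None,fx=3.5,fy=3.5,interpolation=cv2.INTER_CUBIC))
p=viewer.read_camera("top")
print([w(p,d["position"]) for d in viewer.look_for("capsule0",p)])
print(sensors.get_state()["position"])
```

```text
[array([0.5101, 0.0668, 0.0422]), array([0.4665, 0.4236, 0.0187]), array([0.5498, 0.4509, 0.0178]), array([0.6154, 0.4021, 0.0204]), array([0.5976, 0.2966, 0.02  ]), array([0.5692, 0.0389, 0.0352])]
[ 0.4142 -0.0092  0.1399]
```

View pics/crop5.png

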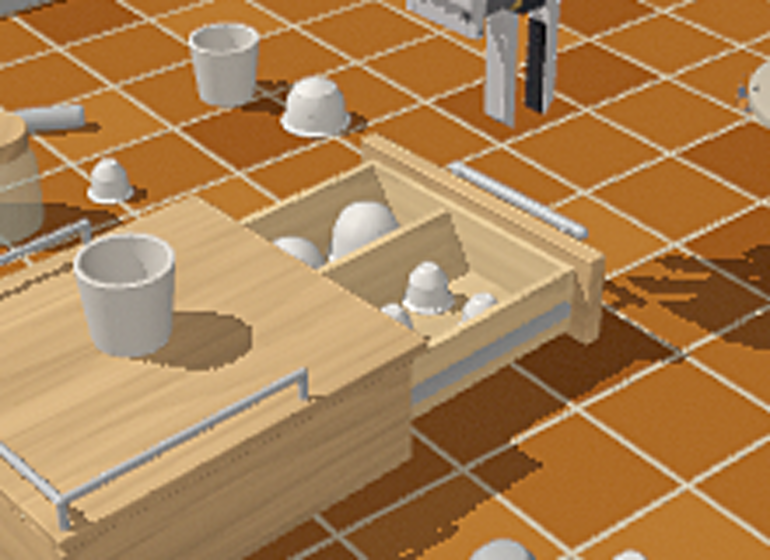

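All three capsules stand upright in the bay. Now I'll grip the handle.

>>> move_arm([
  [0, -0.03, -0.8, 0, 0, 0, 0.3],
  [0, 0, -0.8, 0, 0, 0, 0.3],
  [0, 0, -0.7, 0, 0, 0, 0.3],
  [0, 0, -0.4, 0, 0, 0, 0.3],
  [0, 0, 0, 0, 0, 0, 0.3],
  [0, 0, 0, 0, 0, 0, 0],
  [0, 0, 0, 0, 0, 0, 0],
  [0, 0, 0, 0, 0, 0, 0],
], squeeze=20)

```text
t: 32.38
position: [0.4138, -0.0103, 0.0596]
tool_rot: [0.681, 0.732, 0.0, 0.001]
force: [-1.0, -1.0, 2.6]
gripper_width: 0.0093
finger_force: 20.0
```

>>> move_arm([
  [0.1, 0.01, 0, 0, 0, 0, 0],
  [0.2, 0.015, 0, 0, 0, 0, 0],
  [0.3, 0.02, 0, 0, 0, 0, 0],
  [0.35, 0.025, 0, 0, 0, 0, 0],
  [0.35, 0.025, 0, 0, 0, 0, 0],
  [0.35, 0.025, 0, 0, 0, 0, 0],
  [0.35, 0.025, 0, 0, 0, 0, 0],
  [0.35, 0.025, 0, 0, 0, 0, 0],
  [0.35, 0.025, 0, 0, 0, 0, 0],
  [0.35, 0.025, 0, 0, 0, 0, 0],
])

```text
t: 33.62
position: [0.5055, -0.0039, 0.0596]
tool_rot: [0.681, 0.732, -0.0, 0.0]
force: [-1.9, -1.5, 6.3]
gripper_width: 0.0093
finger_force: 20.0
```

>>> move_arm([
  [0.35, 0.025, 0, 0, 0, 0, 0],
  [0.35, 0.025, 0, 0, 0, 0, 0],
  [0.35, 0.025, 0, 0, 0, 0, 0],
  [0.3, 0.02, 0, 0, 0, 0, 0],
  [0.25, 0.02, 0, 0, 0, 0, 0],
  [0.2, 0.015, 0, 0, 0, 0, 0],
  [0.15, 0.01, 0, 0, 0, 0, 0],
  [0.1, 0.007, 0, 0, 0, 0, 0],
  [0.1, 0.007, 0, 0, 0, 0, 0],
  [0, 0, 0, 0, 0, 0, 0],
])

```text
t: 34.88
position: [0.5706, 0.0006, 0.0596]
tool_rot: [0.681, 0.732, 0.0, 0.001]
force: [-1.3, -0.8, 5.3]
gripper_width: 0.0096
finger_force: 20.0
```

>>> move_arm([
  [0.1, 0.007, 0, 0, 0, 0, 0],
  [0.1, 0.007, 0, 0, 0, 0, 0],
  [0.1, 0.007, 0, 0, 0, 0, 0],
  [0.06, 0.004, 0, 0, 0, 0, 0],
  [0, 0, 0, 0, 0, 0, 0],
])

```text
t: 35.5
position: [0.581, 0.0013, 0.0596]
tool_rot: [0.681, 0.732, 0.0, 0.001]
force: [-2.3, -2.3, 5.8]
gripper_width: 0.0092
finger_force: 20.0
```

>>> move_arm([
  [0.06, 0.004, 0, 0, 0, 0, 0],
  [0.06, 0.004, 0, 0, 0, 0, 0],
  [0.06, 0.004, 0, 0, 0, 0, 0],
  [0, 0, 0, 0, 0, 0, 0],
])

```text
t: 36.0
position: [0.5817, 0.0014, 0.0595]
tool_rot: [0.681, 0.732, -0.003, -0.002]
force: [-8.9, -3.6, 12.6]
gripper_width: 0.0091
finger_force: 20.0
```

>>> move_arm([
  [0, 0, 0, 0, 0, 0, 0.25],
  [0, 0, 0, 0, 0, 0, 0.25],
  [-0.1, 0, 0, 0, 0, 0, 0.25],
  [0, 0, 0.5, 0, 0, 0, 0.25],
  [0, 0, 1, 0, 0, 0, 0.25],
  [0, 0, 1, 0, 0, 0, 0.25],
  [-0.5, 0, 1, 0, 0, 0, 0.25],
  [-1, 0, 0, 0, 0, 0, 0.25],
  [-1, 0, 0, 0, 0, 0, 0.25],
  [-1, 0, 0, 0, 0, 0, 0.25],
])

```text
t: 37.25
position: [0.4772, 0.0021, 0.1651]
tool_rot: [0.681, 0.732, 0.001, 0.001]
force: [-0.3, 0.3, -0.0]
gripper_width: 0.0234
finger_force: 0.0
```

Run:
```python
from h import *
p=viewer.read_camera("top");im=p["img"]
cv2.imwrite("pics/fin.png",cv2.resize(cv2.cvtColor(im[90:310,110:460],cv2.COLOR_RGB2BGR),None,fx=2.2,fy=2.2,interpolation=cv2.INTER_CUBIC))
print(sensors.get_state()["position"])
```

```text
[0.47223714 0.0026511  0.16476937]
```

View pics/fin.png

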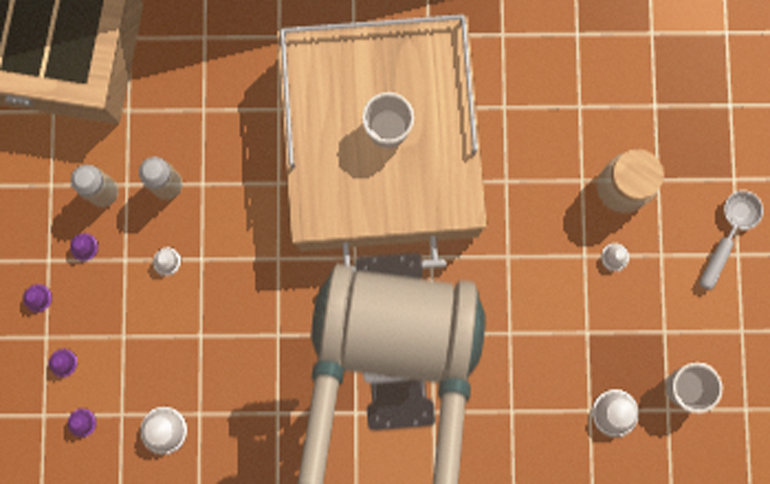

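The drawer is home, flush at the front edge of the top. Small capsules still stand at crop pixels (165,261) and (614,257), and everything else is in place.

>>> move_arm([
  [0, 0, 0, 0, 0, 0, 0.25],
  [0, 0, 0, 0, 0, 0, 0.25],
])

```text
t: 37.55
position: [0.4794, 0.0019, 0.1647]
tool_rot: [0.681, 0.732, 0.001, 0.001]
force: [-1.1, -0.2, 0.3]
gripper_width: 0.0236
finger_force: 0.0
```

```bash
python3 -c "
from bench import workorder;print(workorder.sign_off())"
```

```text
the job is handed in; nothing more can be done
None
```

Job handed in at about 37.6 s: three small capsules were seen standing rim down in the left bay before closing (not visible since), the drawer was pushed home to its stop, and the other two small capsules and everything else were left in place.

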